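# Pack a check weight in its snap-shut transport case

## Task

The largest of the three loose brass check weights is going away for calibration: stand it upright in the round well of the grey case base, put the white cover over it, and press the cover straight down until the clips at both ends have snapped under the base's rim and the cover sits fully home. Drop neither the weight nor the cover, and leave the other two weights and the sample pot where they stand.

Things in the scene. Friction and masses are not known exactly. Their poses are not given: they have to be found in the camera images.
- case_base: Grey oblong case base, fixed to the worktop: 76 (x) x 84 (y) foot, plinth, then a projecting rim 62 x 74 mm, from 22 to 29 mm above the worktop; inside it a block 48 x 58 mm rises to 34 mm and holds the well. Origin: centre of the underside, z up, y along its long side. The clips snap under the rim at the two short ends (+y, -y).
- well (a point): Centre of the floor of the round well in the base, 21 mm above the worktop; the well is 37 mm wide and 13 mm deep (mouth 34 mm above the worktop, small chamfer). Axes as the base.
- cover_centre (a point): Centre (half-way up) of the white cover, open below, upright on the worktop: 73 (x) x 83 (y, over the clips) x 92 mm high, 95 g; y along its long side. Fits the base with long sides parallel, either way round. Flat top 24 mm above this point. Home, its short end walls stand on the rim and this point is 55 mm above the base's origin.
- clip_a (a joint): Grey sprung clip at the cover's +y end with a 4 mm barb at its foot: 0 when it hangs straight (at rest), positive rad when its foot is bent outwards; about 0.1 while the barb rides over the rim, 0 again once snapped under it.
- clip_b (a joint): The same for the clip at the cover's -y end.
- weight_large_centre (a point): Centre (half-way up) of the largest loose brass check weight, upright, 33 mm wide, 52 mm high, about 0.5 kg: round body 33 mm wide, 38 mm high (shoulder 12 mm above this point), on it a round knob 18 mm wide from 12 to 26 mm above this point. Grasp the knob or the body.
- weight_medium_centre (a point): Centre of a like brass check weight, 26 mm wide and 41 mm high, to be left alone.
- weight_small_centre (a point): Centre of a like brass check weight, 21 mm wide and 33 mm high, to be left alone.
- pot_centre (a point): Centre of a closed round white sample pot, 46 mm wide and 44 mm high, to be left alone.
- weight_large: The same large weight, origin at the centre of its underside.
- case_cover: The same cover with its clips, origin at the centre of its underside (46 mm below its centre point).
- cover_rib (a point): Centre of the pull rib on the cover's top: 14 mm thick (x), 44 mm long (y), 22 mm high (35 mm above the cover's centre); grasp it from above across x. The cover's two long walls pass outside the rim with 1.5 mm play from 20 mm above home; the barbs meet the rim 12 mm above home; pushing both over it takes about 10 N straight down.
There are look-alikes about, which are no part of the job. Leave any green look-alike of the weight_large alone.

How it is judged (in metres and radians):
On the way:
1. the large weight stands upright on the floor of the well, let go (horizontal distance between weight_large_centre and well below 0.005 m and z of weight_large_centre in the frame of case_base below 0.05 m and angle between weight_large's own z axis and vertical below 0.1 rad and contact force between the fingers and weight_large below 0.05 N), for 0.2 s.
At the end, for the whole second after the job is handed in: Large weight upright (0.1 rad) on the well's floor (within 5 mm of centre, 3 mm of the floor); cover fully home (within 2 mm of its seat, 4 mm of centre, 0.05 rad of level, 0.1 rad of parallel), at rest, both clips snapped straight under the rim (within 0.03 rad) (horizontal distance between weight_large_centre and well below 0.005 m and z of weight_large_centre in the frame of case_base below 0.05 m and angle between weight_large's own z axis and vertical below 0.1 rad and horizontal distance between cover_centre and case_base below 0.004 m and z of cover_centre in the frame of case_base below 0.057 m and angle between case_cover's own z axis and vertical below 0.05 rad and angle between the y axis of case_cover and the y axis of case_base, either way round below 0.1 rad and value of joint each of clip_a, clip_b below 0.03 rad and linear speed of case_cover below 0.02 m/s); the robot touches nothing.
It fails at once if the medium or the small weight or the sample pot is moved by more than 3 cm (distance of any of weight_medium_centre, weight_small_centre, pot_centre from where it was at the start of the episode above 0.03 m).
It fails at once if the large weight is dropped (it falls free at more than 0.7 m/s) (linear speed of weight_large above 0.7 m/s and contact force between the fingers and weight_large below 0.05 N).
It fails at once if the cover is dropped (it falls free at more than 0.7 m/s) (linear speed of case_cover above 0.7 m/s and contact force between the fingers and case_cover below 0.05 N).
It also fails if it takes over 58 s, if anything falls off the work surface, if the arm or the gripper's body presses on something with over 40 N, if the wrist force passes 120 N, or if a joint passes its speed limit or range.

## Robot

A 6-joint arm with a two-finger parallel gripper is mounted at the origin on the work surface; the furniture and walls round the work are solid. World frame = base frame: x ahead of the robot, y to its left, z up, the work surface at z = 0. Lengths are in mm, angles in rad, forces in N, time in s.
With the tool pointing down it reaches from about 325 to 900 mm from the base axis. Payload 6.1 kg.
Tool frame: the origin (TCP) lies on the centre line of the jaws, within the pads' length; the fingertips stand 11 mm ahead of it and the grasp point (between the pads) lies 8 mm behind it (r.finger_overhang is the distance from the TCP to the fingertips, in mm); z points along the fingers, y is the line along which they close (so a half turn about z gives the same grasp; the last joint's range is limited). The gripper opens to 85 mm and grips with 20 to 120 N. Pads are 22 mm wide; open, the fingers measure 114 mm over their backs; the gripper's body (76 mm by 85 mm) begins 54 mm behind the grasp point. The pads swing forward as they close: fully open they stand 13 mm farther back than shut.
Start: joints at [-0.126, 0.22, 1.526, -0, 1.395, -0.126], TCP at [624.993, -0.003, 242.3] pointing down, gripper open.
Joint ranges: [-2.98, 2.98], [-0.91, 2.08], [0.09, 2.57], [-1.24, 4.39], [0.2, 2.65], [-2.68, 2.68]. Speed limits (rad/s): [2.57, 2.57, 3.01, 3.14, 3.14, 3.14].

## Interface

Orientations are given as a 3x3 rotation matrix whose columns are the frame's x, y, z axes.
In Python, from plant import r, effector, solve_ik, sensors, grab_frame, camera_model, hand_in gives the robot as it stands. Calls block until the motion is done:
- r.movep(position, orientation): joint-space move of the TCP to a pose.
- r.line_to(position, attitude=None, vel=150): straight line of the TCP; attitude=None keeps the orientation; vel is the mean speed in mm/s.
- r.move_j(angles): joint-space move.
- effector.grip(opening, f_grip=None): finger opening in mm; f_grip is the grip in N (None keeps the last); returns when the fingers have stopped.
- r.wait(seconds).
- solve_ik(position, orientation): joint angles nearest the present ones, or None.
- sensors.get_state(): the state.
- grab_frame(name): name is "scene" or "side" or "wrist"; returns the picture (420x560x3 uint8, red, green, blue); there is no depth.
- camera_model(name): a dict with "mtx" (3x3 intrinsics, pixels), "dist_coeffs" ([k1, k2, p1, p2, k3] as OpenCV has them; the pictures are not rectified), "R" (3x3) and "t" (3): a world point X has camera coordinates R X + t; the wrist camera has in their place "tool_from_camera" (4x4, takes a point from camera to tool coordinates, whose origin is the TCP and whose axes are the flange's). Camera axes: x right, y down, z forward; pixel columns grow to the right and rows downward; lengths in mm; the calibration is good to about 2 mm. A picture is of the moment at which its call begins: read the wrist's pose just before it. camera_model takes no time and is no camera call.
A pose or a line that the arm cannot do raises r.Unreachable and nothing moves.
- hand_in(): hands the job in; it is judged then, once.
The state is a dict: "time_s": time; "joint_positions": joint angles; "joint_velocities": joint speeds; "joint_torque": joint torques, N m; "ee_pos": TCP position; "eef_rot": TCP orientation; "ft_force": force on the tool from outside, world axes, zero at the start; "wrist_torque": the same for the moment, N m; "finger_gap": finger opening in mm; "gripper_force": force on a finger pad.
Only numpy, scipy, OpenCV 4.12 (cv2) and the standard library are available. Lean on these libraries where they do the work, as an engineer would, in place of code of your own. Each camera call takes 0.05 s, during which the arm holds its last target. There are 200 camera calls.

## Working session

There is one attempt and no reset: what is moved stays moved. The work goes in short steps, each a Python script; the robot and the scene stay as the last script left them, time stands still between calls to the robot, and variables do not carry over. Pictures are saved under pics/ and viewed, at most 10 in all, crops included, and the job is handed in when it is done.

```bash
mkdir -p pics; ls
python3 - <<'E'
from plant import *
import cv2,numpy as np
for n in("scene","side","wrist"):
    cv2.imwrite(f"pics/{n}0.png",grab_frame(n)[:,:,::-1]); m=camera_model(n)
    print(n,{k:np.round(np.array(v),3).tolist() for k,v in m.items()})
s=sensors.get_state();print(s["time_s"],s["ee_pos"],s["eef_rot"],s["finger_gap"],r.finger_overhang)
a=cv2.imread("pics/scene0.png");b=cv2.imread("pics/side0.png")
E
```

```text
pics
scene {'mtx': [[463.002, 0.0, 279.828], [0.0, 463.002, 203.261], [0.0, 0.0, 1.0]], 'dist_coeffs': [-0.122, 0.0, 0.0, 0.0, 0.0], 'R': [[0.054, 0.998, 0.011], [0.478, -0.017, -0.878], [-0.876, 0.053, -0.479]], 't': [12.679, -184.769, 1330.581]}
side {'mtx': [[474.736, 0.0, 272.646], [0.0, 474.736, 210.208], [0.0, 0.0, 1.0]], 'dist_coeffs': [0.033, 0.0, 0.0, 0.0, 0.0], 'R': [[0.997, -0.072, 0.02], [-0.013, -0.437, -0.899], [0.073, 0.897, -0.437]], 't': [-522.898, 50.197, 955.945]}
wrist {'mtx': [[321.719, 0.0, 278.637], [0.0, 321.719, 208.976], [0.0, 0.0, 1.0]], 'dist_coeffs': [0.003, 0.0, 0.0, 0.0, 0.0], 'tool_from_camera': [[0.001, -0.961, -0.278, 69.886], [1.0, 0.001, -0.0, -0.256], [0.0, -0.278, 0.961, -131.251], [0.0, 0.0, 0.0, 1.0]]}
0.15 [6.24536832e+02 6.51930496e-02 2.41429217e+02] [[-4.17702299e-05  9.99998841e-01 -1.52222312e-03]
 [ 9.99999983e-01  4.20444498e-05  1.80112839e-04]
 [ 1.80176631e-04 -1.52221558e-03 -9.99998825e-01]] 85.44064737897797 11.0
```

View pics/scene0.png

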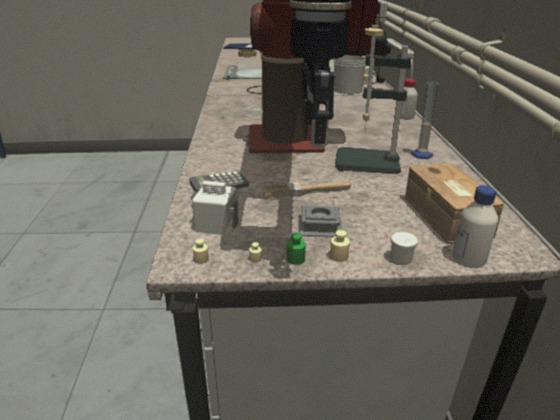

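View pics/side0.png

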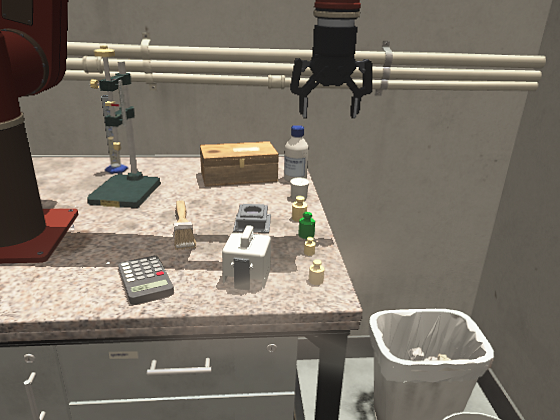

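Candidates for the large weight (scene view): brass (340,246), brass (201,251), small brass (255,252) and the green look-alike (296,249), which is ruled out. The base is at (320,219), the cover at (215,207) and the pot at (403,248). Next I measure the brass sizes to choose.

```bash
cat > h.py <<'E'
from plant import *
import cv2,numpy as np
def ray(n,uv,pose=None):
    m=camera_model(n);p=cv2.undistortPoints(np.array([[uv]],float),np.array(m["mtx"]),np.array(m["dist_coeffs"]))[0,0]
    d=np.array([*p,1.])
    if n!="wrist":
        R=np.array(m["R"]);return -R.T@np.array(m["t"]),R.T@d
    T=np.array(m["tool_from_camera"]);P,R=pose
    return P+R@T[:3,3],R@(T[:3,:3]@d)
def onz(n,uv,z,pose=None):
    o,d=ray(n,uv,pose);return o+d*(z-o[2])/d[2]
def tri(rays):
    A=0;b=0
    for o,d in rays:
        d=d/np.linalg.norm(d);M=np.eye(3)-np.outer(d,d);A=A+M;b=b+M@o
    x=np.linalg.solve(A,b);return x,[round(float(np.linalg.norm(np.cross(x-o,d/np.linalg.norm(d)))),1) for o,d in rays]
def pose():
    s=sensors.get_state();return np.array(s["ee_pos"]),np.array(s["eef_rot"])
def brass(im):
    h=cv2.cvtColor(im,cv2.COLOR_BGR2HSV);return cv2.inRange(h,(20,55,90),(35,255,255))
def comps(mask,lo=25):
    n,_,st,c=cv2.connectedComponentsWithStats(mask);return [(st[i].tolist(),c[i].round(1).tolist()) for i in range(1,n) if st[i][4]>=lo]
E
python3 - <<'E'
from h import *
for n in("scene","side"):
    im=cv2.imread(f"pics/{n}0.png")
    for st,c in comps(brass(im)):
        x,y,w,h,a=st
        b=onz(n,(x+w/2,y+h-2),0); print(n,st,c,"floor pt",b.round(0))
a=cv2.imread("pics/scene0.png")[170:280,180:430]
b=cv2.imread("pics/side0.png")[165:305,200:350]
a=cv2.resize(a,None,fx=3,fy=3,interpolation=2)[:, :750];cv2.imwrite("pics/c1.png",a)
cv2.imwrite("pics/c2.png",cv2.resize(b,None,fx=4,fy=4,interpolation=2))
E
```

```text
scene [365, 25, 19, 11, 118] [374.9, 30.2] floor pt [-2092.   773.     0.]
scene [243, 50, 13, 7, 46] [248.9, 53.3] floor pt [-1274.  -106.     0.]
scene [363, 113, 6, 8, 30] [366.0, 116.1] floor pt [-181.  280.    0.]
scene [443, 180, 29, 17, 131] [455.1, 186.5] floor pt [360. 373.   0.]
scene [330, 230, 20, 32, 441] [339.8, 245.1] floor pt [597.  61.   0.]
scene [192, 238, 16, 26, 276] [200.0, 250.8] floor pt [ 593. -184.    0.]
scene [249, 242, 13, 21, 200] [255.1, 251.6] floor pt [594. -88.   0.]
side [93, 48, 22, 10, 124] [103.8, 52.0] floor pt [-390. 2394.    0.]
side [89, 78, 10, 10, 52] [93.1, 82.3] floor pt [-213. 1457.   -0.]
side [105, 101, 10, 6, 30] [109.0, 102.8] floor pt [ -56. 1089.    0.]
side [215, 142, 62, 12, 294] [250.5, 146.7] floor pt [479. 505.  -0.]
side [100, 200, 20, 8, 91] [110.5, 203.5] floor pt [162. 132.   0.]
side [177, 201, 12, 21, 110] [181.3, 210.6] floor pt [333.  56.   0.]
side [292, 209, 10, 11, 44] [295.8, 213.3] floor pt [583.  58.   0.]
side [305, 237, 11, 18, 53] [310.3, 243.7] floor pt [591. -92.   0.]
```

View pics/c1.png

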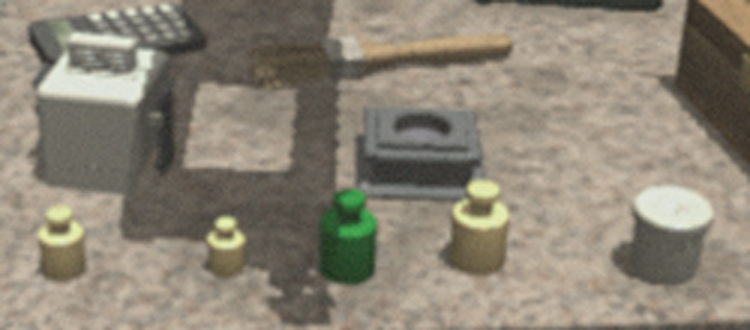

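View pics/c2.png

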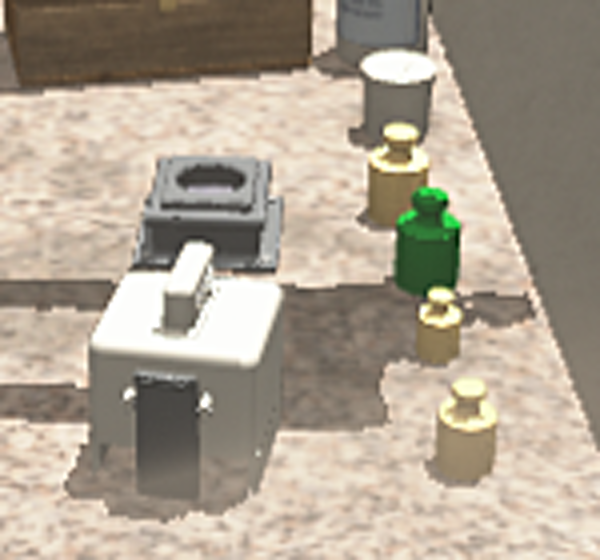

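View pics/wrist0.png

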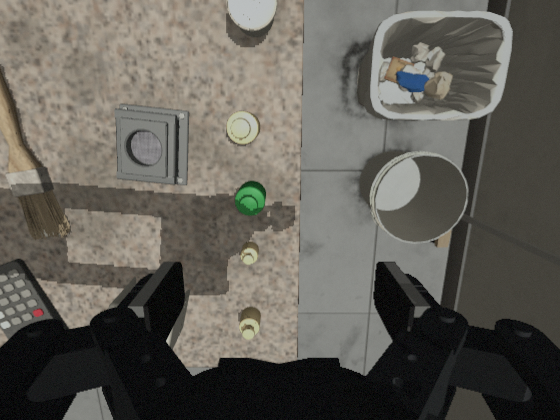

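The brass widths in the scene view are 20, 16 and 13 px, the same ratio as 33, 26 and 21 mm. So the large weight is at scene (340,246), wrist (241,127), and it is brass rather than green. The cover at scene (215,207) stands with its clips facing ±y and its rib along y. The wrist view shows the well at (146,147).

Run:
```python
from h import *
p=(np.array([624.537,.065,241.43]),np.array([[0,1,-.0015],[1,0,0],[0,-.0015,-1.]]))
f=lambda n,uv:ray(n,uv,p)
for nm,s,d,w,z in [("knob",(340.7,232.3),(300.2,197.7),(241,127),52),("well",(320.7,211.3),(252.7,210),(146,147),34)]:
    x,e=tri([f("scene",s),f("side",d),f("wrist",w)]);print(nm,x.round(1),e,onz("wrist",w,z,p).round(1),onz("scene",s,z).round(1),onz("side",d,z).round(1))
for q in [(115,275),(285,290),(265,365),(90,350)]: print("cover top side",onz("side",(q[0]/4+200,q[1]/4+165),70).round(1))
print("rib",onz("side",(192/4+200,265/4+165),92).round(1),onz("scene",(103/3+180,44/3+170),92).round(1))
# base foot orientation, wrist corners of rim block; 
for q in [(118,106),(188,110),(185,184),(117,179)]: print("foot",onz("wrist",q,4,p).round(1))
for nm,w,z in [("green",(249,203),52),("small",(250,256),33),("med",(249,330),41),("pot",(251,10),44)]: print(nm,onz("wrist",w,z,p).round(0))
```

```text
knob [587.1  59.3  50. ] [1.3, 1.3, 0.2] [587.6  59.5  52. ] [588.   59.4  52. ] [586.6  52.   52. ]
well [484.1  38.7  32.3] [2.4, 1.7, 1.4] [486.2  38.7  34. ] [482.5  39.7  34. ] [483.6  31.4  34. ]
cover top side [ 435.7 -136.9   70. ]
cover top side [ 509.5 -153.    70. ]
cover top side [ 497.1 -214.7   70. ]
cover top side [ 426.2 -200.2   70. ]
rib [ 468.7 -169.4   92. ] [ 477.1 -161.9   92. ]
foot [448.5  80.    4. ]
foot [524.6  75.9   4. ]
foot [514.6  -6.6   4. ]
foot [436.1  -0.8   4. ]
green [593. -17.  52.]
small [591. -85.  33.]
med [ 588. -178.   41.]
pot [599. 161.  44.]
```

```bash
cat >> h.py <<'E'
def att(yaw):  # tool y axis = world x rotated by yaw, pointing down
    c,s=np.cos(yaw),np.sin(yaw);return np.array([[-s,c,0],[c,s,0],[0,0,-1.]])
E
python3 - <<'E'
from h import *
ims=[]
for nm,P,z in [("cov",(471,-175),230),("well",(485,39),190),("knob",(587,59),170)]:
    r.movep([*P,z],att(0)); r.wait(.3); p=pose(); im=grab_frame("wrist")[:,:,::-1]
    cv2.imwrite(f"pics/w_{nm}.png",im); np.savez(f"pics/{nm}.npz",P=p[0],R=p[1]);print(p[0].round(1),sensors.get_state()["time_s"],sensors.get_state()["ft_force"]); ims.append(im)
cv2.imwrite("pics/m1.png",cv2.resize(np.hstack([im[:,130:430] for im in ims]),(800,373)))
E
```

```text
[ 471.6 -174.3  230. ] 1.425 [-0.239903   -0.21657157  0.2901848 ]
[485.3  37.9 190.2] 2.65 [1.01284843 0.01462155 0.20502888]
[586.6  58.8 170.7] 3.5 [-1.01882463 -1.24752335 -0.43631988]
```

View pics/m1.png

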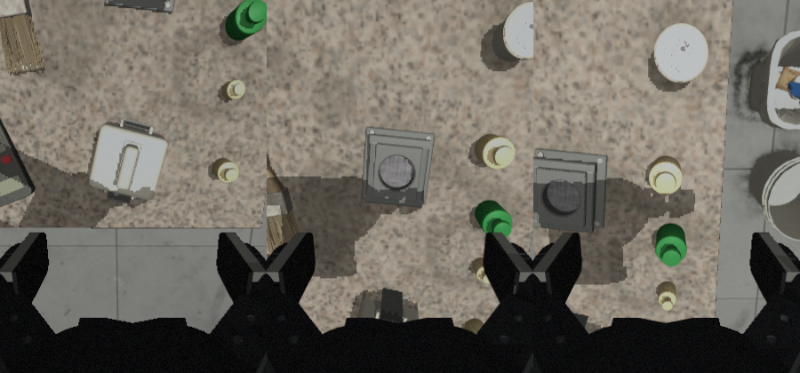

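The cover's rib is at montage (129,166), the well at (397,171) and the large knob at (668,175). The next step refines them numerically with contours and circles.

Run:
```python
from h import *
L=lambda nm:(cv2.imread(f"pics/w_{nm}.png"),(lambda d:(d["P"],d["R"]))(np.load(f"pics/{nm}.npz")))
im,p=L("knob"); m=brass(im); 
for st,c in comps(m,60): print("brass",st,c)
x,y=int(668/.8889-600+130),int(175/.8889); g=cv2.cvtColor(im,cv2.COLOR_BGR2GRAY)
cr=lambda im,x,y,h,s: cv2.resize(im[y-h:y+h,x-h:x+h],None,fx=s,fy=s,interpolation=2)
A=cr(im,x,y,30,6.5)
H=cv2.HoughCircles(cr(g,x,y,30,4),cv2.HOUGH_GRADIENT,1,20,param1=80,param2=15,minRadius=20,maxRadius=48)
for c in (H[0][:4] if H is not None else []): q=(c[0]/4+x-30,c[1]/4+y-30);print("knob circ",np.round(q,1),c[2]/4,onz("wrist",q,52,p).round(1))
im,p=L("well"); x,y=int(397/.8889-300+130),int(171/.8889); g=cv2.cvtColor(im,cv2.COLOR_BGR2GRAY)
B=cr(im,x,y,48,4.0625)
H=cv2.HoughCircles(cr(g,x,y,48,4),cv2.HOUGH_GRADIENT,1,20,param1=60,param2=20,minRadius=60,maxRadius=110)
for c in (H[0][:4] if H is not None else []): q=(c[0]/4+x-48,c[1]/4+y-48);print("well circ",np.round(q,1),c[2]/4,onz("wrist",q,34,p).round(1))
im,p=L("cov"); x,y=int(129/.8889+130),int(166/.8889)
C=cr(im,x,y,55,3.545)
h=cv2.cvtColor(im,cv2.COLOR_BGR2HSV); w=cv2.inRange(h,(0,0,165),(180,40,255)); w[y+60:]=0;w[:, :x-60]=0;w[:,x+60:]=0;w[:y-60]=0
w=cv2.morphologyEx(w,cv2.MORPH_OPEN,np.ones((3,3)))
k=max(cv2.findContours(w,0,2)[0],key=cv2.contourArea);b=cv2.boxPoints(cv2.minAreaRect(k));print("cover box",b.round(1).tolist())
print([onz("wrist",q,70,p).round(1).tolist() for q in b])
n=min(i.shape[0] for i in(A,B,C));print([(i.shape) for i in (A,B,C)])
cv2.imwrite("pics/m2.png",np.hstack([cv2.resize(i,(266,266)) if 0 else i[:n,:266] for i in(cv2.resize(A,(266,266)),cv2.resize(B,(266,266)),cv2.resize(C,(266,266)))]))
```

```text
brass [449, 98, 17, 23, 119] [456.3, 108.3]
brass [260, 177, 38, 43, 270] [279.6, 193.9]
brass [265, 193, 18, 18, 68] [269.5, 199.4]
brass [270, 320, 21, 24, 234] [280.8, 330.9]
knob circ [279.1 204.9] 11.575 [586.9  59.7  52. ]
knob circ [274.1 206.1] 11.575 [582.8  58.7  52. ]
knob circ [281.4 187.4] 11.85 [588.6  74.1  52. ]
knob circ [285.9 189.6] 6.65 [592.2  72.3  52. ]
well circ [276.1 193.9] 20.05 [482.8  39.   34. ]
well circ [278.6 188.1] 23.225 [485.1  44.4  34. ]
well circ [273.6 186.9] 24.6 [480.5  45.5  34. ]
well circ [270.9 194.6] 21.3 [478.   38.3  34. ]
cover box [[228.10000610351562, 206.8000030517578], [244.60000610351562, 140.39999389648438], [318.79998779296875, 158.89999389648438], [302.20001220703125, 225.3000030517578]]
[[423.8, -186.7, 70.0], [441.1, -125.5, 70.0], [507.4, -141.7, 70.0], [493.9, -205.0, 70.0]]
[(390, 390, 3), (390, 390, 3), (390, 390, 3)]
```

View pics/m2.png

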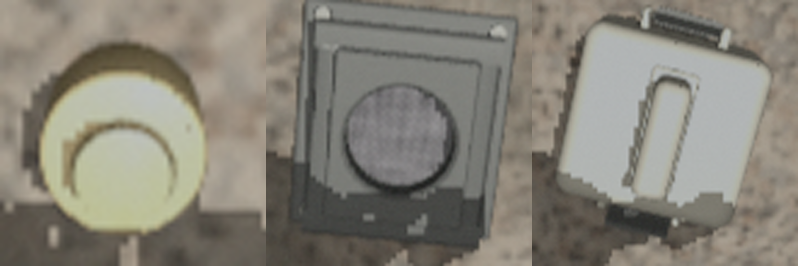

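Run:
```python
from h import *
L=lambda nm:(cv2.imread(f"pics/w_{nm}.png"),(lambda d:(d["P"],d["R"]))(np.load(f"pics/{nm}.npz")))
for nm,x,y,h,z in [("well",276,192,48,30),("cov",275,186,55,70)]:
    im,p=L(nm); g=cv2.cvtColor(im,6)[y-h:y+h,x-h:x+h]
    for l in cv2.createLineSegmentDetector().detect(cv2.resize(g,None,fx=3,fy=3,interpolation=2))[0][:,0]:
        a,b=[onz("wrist",(q[0]/3+x-h,q[1]/3+y-h),z,p) for q in (l[:2],l[2:])]; d=b-a; n=np.hypot(*d[:2])
        t=np.arctan2(d[1],d[0])%(np.pi/2); t=t-np.pi/2 if t>np.pi/4 else t
        if n>28: print(nm,n.round(),"yaw",t.round(3),"y" if abs(d[1])>abs(d[0]) else "x",((a+b)/2)[:2].round(0))
    if nm=="cov": print("rib",onz("wrist",(273.3,188.9),92,p).round(1))
R=att(0)
effector.grip(60,40)
r.movep([587,59.6,90],R); r.line_to([587,59.6,28],vel=80)
effector.grip(20,60); s=sensors.get_state(); print(s["finger_gap"],s["gripper_force"],s["ee_pos"])
r.line_to([587,59.6,110],vel=100); s=sensors.get_state(); print(s["finger_gap"],s["ft_force"])
r.movep([483.3,39,110],R); r.wait(.3)
p=pose(); print(p[0]); ims=[grab_frame(n)[:,:,::-1] for n in("wrist","scene","side")]
for n,i in zip(("wrist","scene","side"),ims): cv2.imwrite(f"pics/h_{n}.png",i)
np.savez("pics/h.npz",P=p[0],R=p[1])
f=lambda i,a,b,c,d:cv2.resize(i[a:b,c:d],(266,266),interpolation=2)
cv2.imwrite("pics/m3.png",np.hstack([f(ims[0],120,320,180,380),f(ims[1],140,240,270,370),f(ims[2],140,260,190,310)]))
print(sensors.get_state()["time_s"],sensors.get_state()["finger_gap"])
```

```text
well 41.0 yaw -0.105 y [514.  42.]
well 40.0 yaw -0.1 y [518.  57.]
well 45.0 yaw -0.106 x [486.  67.]
well 61.0 yaw -0.106 x [487.  73.]
well 36.0 yaw -0.103 x [481.  76.]
well 42.0 yaw -0.105 y [513.  41.]
cov 55.0 yaw -0.242 y [ 433. -154.]
cov 42.0 yaw -0.25 y [ 460. -168.]
cov 63.0 yaw -0.246 x [ 474. -133.]
cov 30.0 yaw -0.252 y [ 503. -161.]
rib [ 466.8 -164.5   92. ]
29.572630302096023 59.34023127425462 [587.60032463  59.57592685  29.07692903]
29.924349743172762 [ 0.62314075  0.88682434 -4.91216666]
[484.02448433  39.06605595 110.07280511]
7.5167 29.502893140386163
```

View pics/m3.png

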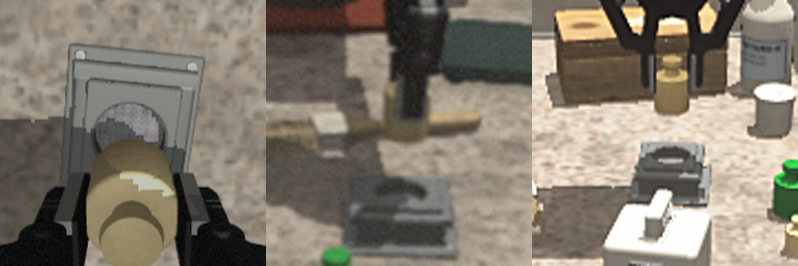

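Run:
```python
from h import *
d=np.load("pics/h.npz");p=(d["P"],d["R"]); im=cv2.imread("pics/h_wrist.png")
print("mouth top",onz("wrist",(277.7,196),34,p).round(1),"L/R",onz("wrist",(180+95*.752,120+132*.752),34,p).round(1),onz("wrist",(180+165.5*.752,120+132*.752),34,p).round(1))
print("knob",onz("wrist",(180+131*.752,120+232*.752),133,p).round(1))
o=cv2.resize(im[180:320,220:340],None,fx=4,fy=4,interpolation=2);cv2.imwrite("pics/m4.png",o)
```

```text
mouth top [483.2  57.9  34. ] L/R [465.4  41.6  34. ] [501.3  41.7  34. ]
knob [483.7  43.8 133. ]
```

View pics/m4.png

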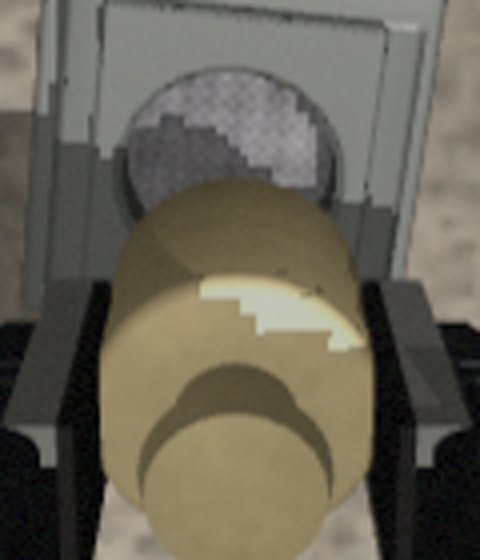

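Run:
```python
from h import *
x,y=482.7,38.4
r.line_to([x,y,75],vel=80)
for z in (66,60,57,54,52,50.5,49.5):
    r.line_to([x,y,z],vel=40); s=sensors.get_state(); print(z,s["ee_pos"].round(1) if hasattr(s["ee_pos"],"round") else s["ee_pos"],np.round(s["ft_force"],1))
    if s["ft_force"][2]>3: break
effector.grip(60); r.wait(.2); p=pose()
r.line_to([x,y,120],vel=150); r.line_to([x,y-20,190],vel=200);r.wait(.2); p=pose()
im=grab_frame("wrist")[:,:,::-1]; cv2.imwrite("pics/after.png",im); np.savez("pics/after.npz",P=p[0],R=p[1]); print(p[0])
sc=grab_frame("scene")[:,:,::-1];sd=grab_frame("side")[:,:,::-1]
f=lambda i,a,b,c,d:cv2.resize(i[a:b,c:d],(266,266),interpolation=2)
cv2.imwrite("pics/m5.png",np.hstack([f(im,100,220,220,340),f(sc,160,270,270,380),f(sd,160,280,190,310)]));print(sensors.get_state()["time_s"])
```

```text
66 [482.5  38.4  65.8] [ 0.5  0.8 -4.7]
60 [482.4  38.4  59.6] [-0.5 -0.3 -5. ]
57 [482.5  38.4  56.8] [-0.5 -0.3 -4.5]
54 [482.5  38.4  53.8] [-0.4 -0.2 -4.7]
52 [482.6  38.4  51.8] [-0.2 -0.5 -4.2]
50.5 [482.6  38.4  50.4] [-1.   0.8 -5.1]
49.5 [482.9  38.4  50.1] [-2.6 -0.4  3. ]
[481.4497475   18.81173792 187.93392741]
12.1167
```

View pics/m5.png

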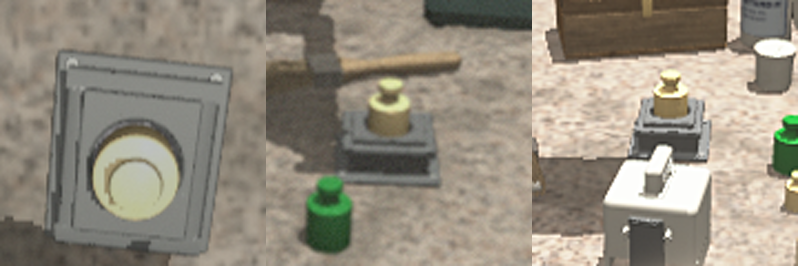

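The weight sits in the well, upright and let go. Its seating height matched the prediction, with the TCP at 50.1. Viewing is used up, so from here I work numerically: aligned looks at the cover and base with line segments in the tool frame.

Run:
```python
from h import *
for nm,P,z,yaw,zs in [("base2",(483,38.6),200,-.105,(34,29)),("cov2",(466.8,-164.5),215,-.247,(70,92))]:
    r.movep([*P,z],att(yaw)); r.wait(.4); p=pose(); im=grab_frame("wrist"); cv2.imwrite(f"pics/{nm}.png",im[:,:,::-1]); np.savez(f"pics/{nm}.npz",P=p[0],R=p[1])
    print(nm,p[0].round(1)); g=cv2.cvtColor(im,cv2.COLOR_RGB2GRAY)[100:300,200:360]; c,s=np.cos(yaw),np.sin(yaw); M=np.array([[c,s],[-s,c]])
    for l in cv2.createLineSegmentDetector().detect(cv2.resize(g,None,fx=3,fy=3,interpolation=2))[0][:,0]:
        o=[]
        for zz in zs:
            a,b=[M@(onz("wrist",(q[0]/3+200,q[1]/3+100),zz,p)[:2]-P) for q in (l[:2],l[2:])]; o+=[a.round(1).tolist(),b.round(1).tolist()]
        d=b-a
        if np.hypot(*d)>14 and np.abs(a).max()<60 and min(abs(d))<.15*max(abs(d)): print("Y" if abs(d[1])>abs(d[0]) else "X",o)
print(sensors.get_state()["time_s"])
```

```text
base2 [482.9  38.3 199.8]
Y [[-35.2, 25.6], [-35.0, 41.9], [-35.8, 24.8], [-35.6, 41.5]]
Y [[-35.3, -8.7], [-34.8, 15.5], [-35.9, -10.0], [-35.4, 14.6]]
Y [[-29.3, 26.7], [-29.1, -19.4], [-29.8, 26.0], [-29.5, -20.9]]
Y [[-23.0, 5.6], [-22.8, -16.5], [-23.4, 4.5], [-23.2, -18.0]]
Y [[34.6, 15.1], [35.1, -4.9], [35.2, 14.2], [35.7, -6.2]]
X [[24.0, 35.4], [-12.3, 35.4], [24.4, 34.8], [-12.5, 34.8]]
Y [[34.3, -6.6], [34.8, -30.9], [34.9, -7.9], [35.4, -32.5]]
Y [[30.4, 27.6], [30.4, -26.6], [30.9, 26.9], [30.9, -28.2]]
Y [[33.4, -0.5], [33.1, 42.0], [34.0, -1.6], [33.7, 41.5]]
Y [[-33.5, 41.6], [-33.5, 2.7], [-34.0, 41.1], [-34.1, 1.6]]
Y [[34.7, 41.6], [34.9, 24.1], [35.3, 41.1], [35.5, 23.3]]
X [[-19.2, 29.1], [-0.8, 29.0], [-19.6, 28.4], [-0.8, 28.3]]
X [[-33.8, 44.0], [33.3, 44.0], [-34.3, 43.5], [33.8, 43.6]]
X [[32.2, 42.2], [-32.7, 42.2], [32.7, 41.8], [-33.2, 41.8]]
X [[-24.8, 37.5], [24.7, 37.5], [-25.2, 37.0], [25.1, 37.0]]
X [[0.3, 29.1], [22.2, 29.0], [0.3, 28.4], [22.6, 28.3]]
Y [[-33.2, 2.3], [-33.5, -13.6], [-33.7, 1.2], [-34.1, -15.0]]
Y [[28.8, -27.4], [28.7, 26.4], [2
[... 161 characters left out ...]
-17.7], [22.4, 6.4], [23.1, -19.2], [22.8, 5.3]]
cov2 [ 467.  -163.8  215. ]
Y [[-60.2, -53.6], [-59.9, -81.2], [-55.4, -43.7], [-55.1, -69.1]]
X [[-10.1, 45.7], [10.7, 45.6], [-9.3, 47.7], [9.8, 47.6]]
Y [[-35.0, 27.5], [-34.8, -4.1], [-32.3, 31.0], [-32.1, 1.8]]
Y [[6.4, -26.4], [6.1, 14.1], [5.9, -18.6], [5.6, 18.6]]
X [[11.5, -43.2], [-8.9, -43.0], [10.5, -34.1], [-8.2, -34.0]]
X [[11.1, 43.7], [-10.5, 43.8], [10.2, 45.9], [-9.6, 45.9]]
X [[-12.6, 41.4], [12.5, 41.5], [-11.6, 43.7], [11.5, 43.8]]
X [[32.7, 32.9], [-30.9, 32.7], [30.0, 35.9], [-28.5, 35.7]]
Y [[35.0, -29.5], [34.7, 16.4], [32.2, -21.5], [31.9, 20.7]]
X [[-13.0, -34.2], [12.5, -34.1], [-12.0, -25.9], [11.5, -25.8]]
14.1167
```

Base centre confirmed at (483.0, 38.6) with yaw −0.105: the rim, block and foot edges all come out at their stated sizes. The cover is at (466.8, −164.5) with yaw −0.247, and its long sides show ±35 mm at the top. Grasp the rib and carry.

Run:
```python
from h import *
st=sensors.get_state
R=att(-.247); effector.grip(45,80)
r.line_to([466.8,-164.5,115],R,vel=150); r.line_to([466.8,-164.5,84.5],R,vel=60); print(np.round(st()["ft_force"],1))
effector.grip(5,90); s=st(); print(s["finger_gap"],s["gripper_force"],s["ee_pos"],np.round(s["ft_force"],1)); z0=s["ee_pos"][2]
open("z0","w").write(str(z0))
r.line_to([466.8,-164.5,100],vel=60); r.wait(.2); s=st(); print(s["finger_gap"],np.round(s["ft_force"],1))
r.line_to([466.8,-164.5,205],vel=150)
R=att(-.105); r.movep([483,38.6,205],R); r.wait(.5); s=st(); print(s["ee_pos"],s["finger_gap"],np.round(s["ft_force"],1),s["time_s"],z0)
p=pose(); im=grab_frame("wrist"); cv2.imwrite("pics/carry.png",im[:,:,::-1]); np.savez("pics/carry.npz",P=p[0],R=p[1])
# cover top edges in tool frame (top plane 24+46=70 above underside)
P=p[0][:2]; zt=p[0][2]-z0+70; c,q=np.cos(-.105),np.sin(-.105); M=np.array([[c,q],[-q,c]])
g=cv2.cvtColor(im,cv2.COLOR_RGB2GRAY)[150:400,130:430]
for l in cv2.createLineSegmentDetector().detect(cv2.resize(g,None,fx=2,fy=2,interpolation=2))[0][:,0]:
    a,b=[M@(onz("wrist",(k[0]/2+130,k[1]/2+150),zt,p)[:2]-P) for k in (l[:2],l[2:])]
    if np.hypot(*(b-a))>14 and np.abs(a).max()<55: print(a.round(1),b.round(1))
for n in("scene","side"): cv2.imwrite(f"pics/carry_{n}.png",grab_frame(n)[:,:,::-1])
```

```text
[0.6 1.1 0.8]
12.309395399305146 88.86678099632263 [ 467.20893696 -164.70896617   85.04446616] [-0.3 -0.1  2.7]
12.02583129026272 [-0.8  0.3 -0.3]
[483.05768116  38.1722425  205.02359832] 12.150010994573009 [ 0.2  0.2 -2.6] 19.0667 85.04446615981138
[ 54.2 -18.9] [ 79.1 -33.8]
[ -6.7 -20.8] [ -8.3 -43.5]
[-7.  -0.1] [ -7.  -20.5]
[11.5 44.7] [-12.3  44.6]
[  7.2 -38.1] [ 6.7 -6.6]
[-35.   29.3] [-35.   13.5]
[-35.   13.6] [-34.9 -21.2]
[-11.   49.9] [10.3 49.8]
[34.9 -0.1] [ 35.1 -21.6]
[-12.1  42.4] [11.8 42.4]
[8.4 2.6] [ 10.2 -11.9]
[32.5 33.6] [-29.8  33.5]
[34.4  0.9] [34.4 28.3]
[-10.4 -12.2] [-8.5  3. ]
[14.1 53.3] [-14.3  53.3]
[-8.  22.9] [ 8.1 23. ]
[-12.1  54.5] [11.8 54.4]
[ 8.1 21.9] [-7.4 21.9]
[11.6 40.4] [-11.8  40.4]
```

Run:
```python
from h import *
st=sensors.get_state; z0=float(open("z0").read()); home=z0+9; x,y=483,38.6
for h in (50,30,24,20,17,14,12,10,8,6,4,3,2,1,0,-1,-2):
    r.line_to([x,y,home+h],vel=80 if h>24 else 30); s=st(); f=np.array(s["ft_force"])
    print(h,np.round(s["ee_pos"]-np.array([x,y,home]),1),f.round(1),np.round(s["wrist_torque"],2),round(s["finger_gap"],1))
    if h>14 and np.abs(f).max()>8 or np.abs(f).max()>45: print("stop");break
print(s["time_s"])
```

```text
50 [ 0.4 -0.  50.5] [-0.2 -0.6 -1.7] [-0.03  0.05  0.06] 11.6
30 [-0.5  0.  29.5] [ 0.2  0.4 -0.5] [0.01 0.04 0.06] 11.8
24 [-0.1  0.  23.9] [-0.6  0.3 -1.4] [ 0.02  0.03 -0.02] 11.8
20 [-0.2  0.  19.7] [-0.5 -1.3 -0.9] [ 0.01 -0.   -0.03] 11.8
17 [-0.2  0.  16.7] [ 0.3 -0.6 -1.4] [-0.02 -0.03 -0.  ] 12.0
14 [-0.2  0.  13.7] [-0.7 -1.  -0.7] [ 0.03 -0.01 -0.01] 11.3
12 [ 0.3  0.1 12.2] [1.  0.9 0.3] [ 0.21 -0.18 -0.05] 12.2
10 [ 0.7 -0.1 10.6] [1.  0.9 3. ] [ 0.11 -0.18 -0.03] 11.8
8 [ 1.  -0.1  8.9] [1.3 0.1 4.7] [ 0.12 -0.15  0.01] 11.7
6 [ 1.3 -0.1  7.1] [1.1 0.1 5.9] [ 0.09 -0.23  0.01] 11.8
4 [ 0.5 -0.1  4.2] [2.  0.3 1.6] [ 0.12 -0.51 -0.04] 11.9
3 [-1.4  0.1  1.4] [ 1.6  0.7 -6.1] [ 0.07 -0.52  0.05] 11.6
2 [-1.2 -0.   1. ] [-0.2 -1.3 -7.3] [-0.1   0.06 -0.02] 12.0
1 [-0.1  0.1  0.9] [ 0.4  0.1 -4. ] [-0.04  0.01 -0.01] 11.9
0 [ 0.6 -0.   0.5] [-0.5  0.2 -0.7] [ 0.   -0.01 -0.01] 12.0
-1 [ 0.7 -0.  -0. ] [-1.9 -0.2  6. ] [0.04 0.29 0.01] 12.0
-2 [ 0.9 -0.  -0. ] [-5.8  0.2 14.2] [0.08 0.96 0.04] 11.9
24.4083
```

Run:
```python
from h import *
st=sensors.get_state; home=float(open("z0").read())+9; x,y=483,38.6
r.line_to([x,y,home-3.5],vel=20); r.wait(.2); s=st(); print(s["ee_pos"]-np.array([x,y,home]),s["ft_force"])
r.line_to([x,y,home-.3],vel=20); r.wait(.2); print(st()["ft_force"])
effector.grip(45); r.wait(.1); r.line_to([x,y,home+60],vel=100); r.line_to([x,y,225],vel=150); r.wait(.4)
p=pose(); im=grab_frame("wrist"); cv2.imwrite("pics/end.png",im[:,:,::-1])
c,q=np.cos(-.105),np.sin(-.105); M=np.array([[c,q],[-q,c]]); g=cv2.cvtColor(im,cv2.COLOR_RGB2GRAY)[100:320,180:380]
for l in cv2.createLineSegmentDetector().detect(cv2.resize(g,None,fx=3,fy=3,interpolation=2))[0][:,0]:
    a,b=[M@(onz("wrist",(k[0]/3+180,k[1]/3+100),79,p)[:2]-[x,y]) for k in (l[:2],l[2:])]
    if np.hypot(*(b-a))>20 and np.abs(a).max()<50: print(a.round(1),b.round(1))
print(st()["ft_force"],st()["time_s"])
```

```text
[ 1.05138562 -0.03498628 -0.07994494] [-11.08082506   0.86896133  25.65776062]
[-0.60275312  1.26434747  5.35483363]
[-35.   27.5] [-34.9 -11.1]
[  6.5 -15.4] [ 6.4 14. ]
[-12.4  41.5] [12.8 41.5]
[-6.1 14.4] [ -6.4 -21.3]
[ 12.4 -42.6] [-12.2 -42.9]
[11.  43.8] [-10.9  43.9]
[32.6 33. ] [-31.1  32.7]
[ 35.1 -28.8] [35.1 27.6]
[-13.6 -34.1] [ 12.  -34.1]
[11.8 39.6] [-12.   39.6]
[-0.45063907  0.34353763 -0.17606971] 27.7083
```

The cover is home. It stopped solidly at the predicted seat height under 25 N, the snap showed in the force, and after release its top edges are at ±35 mm about the base centre at the home plane.

```bash
python3 -c "
from plant import *
print(hand_in())"
```

```text
the job is handed in; nothing more can be done
None
```

I handed the job in after about 28 s of robot time: the large brass weight stands in the well and the cover is pressed home. The snap showed in the wrist force and the cover stopped at its seat height, but I did not look at the clips directly, and hand-in returned no verdict.

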